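# Fit the grater blade with the tongs

## Task

Fit the sharp blade plate on the spice grater's catch box: take the sprung tongs out of their stand, squeeze them shut on the blade's upright rib, lower the blade over the two pins until it lies flush on the box, let it go there, and stand the tongs back in their stand. Never touch the blade with the gripper itself, do not press it hard onto the box (stay well under 25 N), and leave the bowls, tape roll, measuring cup and spice jar where they are.

Things in the scene. Friction and masses are not known exactly. Their poses are not given: they have to be found in the camera images.
- tongs: Sprung steel tongs, 112 mm long, about 80 g, at first upright in their stand. Origin: midway between the outer grip pads. Own z: up to the bow (top z = +42 mm; tips end at z = -70 mm); jaws close along own y. Grip pads: outside of the arms, flat, 18 mm wide (x), z -13 to +13 mm, 41 mm over both at rest, 35 mm when the jaws hold a 5 mm part. Arm hinges at z = +30 mm.
- tongs_tip (a point): point between the jaw faces of the tongs, 62.5 mm below the tongs' origin along own z; jaw faces 12 mm wide (x), from 55 to 70 mm below the origin; at rest the jaws are 31 mm wide over their outsides
- tongs_arm_left (a joint): squeeze of the arm at own +y (rad), mirrored by the other: 0 sprung open (25 mm jaw gap), 0.10 jaws parallel 5 mm apart, 0.125 shut. Springs push the grip pads apart with 3 N at 0, 9 N at 0.10: a light squeeze (38 to 40 mm over the pads) carries the tongs open; a firm one (fingers 30 to 50 N) shuts them, and the jaws get 0.3 of the finger force beyond the spring.
- blade: Steel blade plate 90 x 48 x 4 mm (x, y, z), about 60 g, tiny teeth. Origin: centre of its underside; own z: normal on the rib side. Two 7.5 mm through holes on its x axis at x = +-34 mm. Upright rib mid-top: 26 mm long (x), 5 mm thick (y), 4 to 20 mm above the underside. At first on the sloping rest, tilted 20 degrees, rib up. Fits either way round. Sharp: only the tongs may touch it.
- blade_rest: Fixed wooden rest with a board sloping 20 degrees, 106 x 60 mm, low end with an 8 mm high lip at own -x, high end at +x. Origin: on the worktop under its middle; the middle of the board's upper face is 38 mm above the worktop, the high end about 56 mm.
- catch_box: Fixed wooden catch box, 104 x 62 x 36 mm (x, y, z), open hopper in the middle, brass knob at own -x. Origin: centre of its underside, on the worktop. Flat top 36 mm high; two steel pins on it, 6 mm thick, tapered, 10 mm high, on its x axis at x = +-34 mm. Fitted, the blade's origin is 36 mm above the box's, x axes along each other, either way round.
- tongs_stand: Fixed wooden stand of the tongs: open pocket, 22 mm (x) by 50 mm (y) inside, floor 6 mm and walls' top 46 mm above the worktop, foot 70 x 84 mm. Origin: centre of its underside on the worktop. The tongs stand in it tips down with their jaws closing along its y, tongs' origin 76 mm above the worktop.
- bowl_a: white porcelain pinch bowl, 68 mm across, 28 mm high, loose; origin centre of underside; leave alone
- bowl_b: the other white porcelain pinch bowl, the same size, loose; origin centre of underside; leave alone
- tape: roll of label tape, 62 mm across, 24 mm high, loose; origin centre of underside; leave alone
- cup: small steel measuring cup with a flat handle, 55 x 136 x 27 mm, loose; origin under its middle; leave alone
- spice: square spice jar with a black cap, 46 x 46 x 97 mm, loose; origin centre of underside; leave alone
There are look-alikes about, which are no part of the job. What is shaped like the blade_rest but purple is not meant.

How it is judged (in metres and radians):
On the way, in this order (a step that is already met when the one before it is completed fails the run):
1. the tongs are held by the gripper, lifted out of their stand (height (world z) of tongs above 0.112 m and contact force between the fingers and tongs above 0.5 N), for 0.2 s.
2. the blade is lifted clear of its rest in the squeezed tongs (height (world z) of blade above 0.046 m and contact force between tongs and blade above 0.5 N and contact force between blade and blade_rest below 0.05 N), for 0.2 s.
3. the blade lies flush over the pins of the catch box and the tongs have let it go (horizontal distance between blade and catch_box below 0.004 m and z of blade in the frame of catch_box between 0.034 and 0.0378 m and angle between the z axis of blade and the z axis of catch_box, either way round below 0.05 rad and angle between the x axis of blade and the x axis of catch_box, either way round below 0.12 rad and contact force between tongs and blade below 0.05 N), for 0.2 s.
At the end, for the whole second after the job is handed in: The blade lies still on the catch box, a pin through each hole (within 2 mm of flush, level to 0.05 rad, centred to 4 mm, either way round); the tongs stand released and still in their stand, tips down (within 25 mm of its centre, within 6 mm of their first height, leaning under 0.3 rad) (horizontal distance between blade and catch_box below 0.004 m and z of blade in the frame of catch_box between 0.034 and 0.0378 m and angle between the z axis of blade and the z axis of catch_box, either way round below 0.05 rad and angle between the x axis of blade and the x axis of catch_box, either way round below 0.12 rad and linear speed of blade below 0.02 m/s and horizontal distance between tongs and tongs_stand below 0.025 m and z of tongs in the frame of tongs_stand between 0.07 and 0.082 m and angle between tongs's own z axis and vertical below 0.3 rad and linear speed of tongs below 0.03 m/s); the robot touches nothing.
It fails at once if the gripper or arm touches the blade itself (contact force between any of the fingers, the arm and blade above 0.3 N).
It fails at once if the blade is pressed onto the catch box with more than 25 N (contact force between blade and catch_box above 25 N).
It fails at once if a bowl, the tape roll, the measuring cup or the spice jar is moved more than 20 mm (distance of any of bowl_a, bowl_b, tape, cup, spice from where it was at the start of the episode above 0.02 m).
It also fails if it takes over 58 s, if anything falls off the work surface, if the arm or the gripper's body presses on something with over 40 N, if the wrist force passes 120 N, or if a joint passes its speed limit or range.

## Robot

A 6-joint arm with a two-finger parallel gripper is mounted at the origin on a cart in front of the work surface, level with it; the furniture and walls round the work are solid. World frame = base frame: x ahead of the robot, y to its left, z up, the work surface at z = 0. Lengths are in m, angles in degrees, forces in N, time in s.
With the tool pointing down it reaches from about 0.25 to 0.725 m from the base axis. Payload 9.7 kg.
Tool frame: the origin (TCP) lies between the finger pads; the fingertips stand bot.tcp_to_tips ahead of it and the grasp point (between the pads) lies 11 mm behind it (bot.tcp_to_tips is the distance from the TCP to the fingertips, in m); z points along the fingers, y is the line along which they close (so a half turn about z gives the same grasp; the last joint's range is limited). The gripper opens to 85 mm and grips with 20 to 120 N. Pads are 22 mm wide; open, the fingers measure 114 mm over their backs; the gripper's body (76 mm by 85 mm) begins 54 mm behind the grasp point. The pads swing forward as they close: fully open they stand 13 mm farther back than shut.
Start: joints at [63.77, 4.979, 10.078, 95.1, 0, 90], TCP at [0.243, 0.493, 0.239] pointing down, gripper open.
Joint ranges: [-179.16, 179.16], [-48.56, 103.87], [-65.8, 70.77], [-126.05, 130.52], [-82.76, 87.17], [-180, 180]. Speed limits (degrees/s): [127.2, 127.2, 147.25, 180, 180, 180].

## Interface

Orientations are given as [roll, pitch, yaw] about the fixed x, y, z axes, in that order (R = Rz(yaw) Ry(pitch) Rx(roll)).
In Python, from workcell import bot gives the robot as it stands. The module is installed in compiled form; this text tells all that it offers.
- The arm moves only by the tool carry_out, never from a script. Its arguments are lists of equal length, an entry for each row: "linear": the shift along the world's x, y, z normalised to -1 to 1, where 1 is 2 cm, a list of three; "rotation": the turn, a rotation vector about the world's x, y, z normalised to -1 to 1, where 1 is 8 degrees, a list of three; "grip": the closure, from -1 (fully open) to 1 (shut). In form: {"linear": [[tx, ty, tz], ...], "rotation": [[rx, ry, rz], ...], "grip": [grip, ...]}. A call has 1 to 12 rows; each row shifts and turns the commanded pose from where the row before left it; what a row does not reach is not made up. A row lasts 1/10 s, in which the tool goes at most 50 mm and 8.59 degrees, less where a joint would pass 70% of its speed; a pose out of reach is approached as far as the arm can. A call with a number of a shift or a turn outside -1 to 1 is refused whole. A call with a gripper value outside its range is refused whole. The fingers move at their own pace and stop on an object; "grip_force" is the grip in N (left out, the last holds). Time passes only in rows, so rows that do not move let the fingers close. It gives the time, the measured TCP pose, the force, the opening and the grip force at its end, in the units of the state.
- bot.get_obs(): the state, without advancing time (a new reading comes with each control period).
- bot.camera(name): name is "scene" or "side" or "wrist"; returns the picture (420x560x3 uint8, blue, green, red); there is no depth.
- bot.camera_model(name): a dict with "fx", "fy", "cx", "cy" (pixels), "camera_from_world" (4x4, takes a point from world to camera coordinates). Camera axes: x right, y up, looking along -z (the intrinsics and any distortion apply to the point x, -y, -z); pixel columns grow to the right and rows downward; lengths in m; the calibration is good to about 2 mm. A picture is of the moment at which its call begins: read the wrist's pose just before it. camera_model takes no time and is no camera call; for the wrist camera it gives the pose at the moment of the call.
- bot.job_done(): hands the job in; it is judged then, once.
The state is a dict: "time": time; "q": joint angles; "qd": joint speeds; "joint_efforts": joint torques, N m; "ee_pos": TCP position; "tcp_rot": TCP orientation; "wrist_force": force on the tool from outside, world axes, zero at the start; "torque": the same for the moment, N m; "opening": finger opening in m; "grasp_force": force on a finger pad.
Only numpy, scipy, OpenCV 4.12 (cv2) and the standard library are available. Lean on these libraries where they do the work, as an engineer would, in place of code of your own. Each camera call takes 0.05 s, during which the arm holds its last target. There are 200 camera calls.

## Working session

There is one attempt and no reset: what is moved stays moved. The work goes in short steps, Python scripts to look and compute and a tool call to move; the robot and the scene stay as the last step left them, time stands still between calls to the robot, and variables do not carry over. Pictures are saved under pics/ and viewed, at most 10 in all, crops included, and the job is handed in when it is done.

Besides the shell and the picture viewer there is one more tool, called as name(argument=value, ...) on one line, values as JSON. carry_out: Moves the arm, as the interface text tells. Its arguments: {"type":"object","properties":{"linear":{"type":"array","items":{"type":"array","items":{"type":"number"}}},"rotation":{"type":"array","items":{"type":"array","items":{"type":"number"}}},"grip":{"type":"array","items":{"type":"number"}},"grip_force":{"type":"number"}},"required":["linear","rotation","grip"]}

```bash
mkdir -p pics
python3 - <<'E'
from workcell import bot
import cv2
o=bot.get_obs();print({k:o[k] for k in('time','ee_pos','tcp_rot','opening')},bot.tcp_to_tips)
for n in("scene","side","wrist"):
    cv2.imwrite(f'pics/{n}0.png',bot.camera(n))
    m=bot.camera_model(n);print(n,m)
import numpy as np
a=[cv2.imread(f'pics/{n}0.png') for n in("scene","side")]
E
```

```text
{'time': 0.0, 'ee_pos': array([0.24300454, 0.49316228, 0.2385824 ]), 'tcp_rot': array([-1.79922805e+02,  1.87286674e-03,  1.53768021e+02]), 'opening': 0.08516599587854205} 0.008
scene {'fx': 416.23197558386664, 'fy': 416.23197558386664, 'cx': 278.88185856597977, 'cy': 210.5372320299775, 'camera_from_world': array([[-0.47250384, -0.88109782,  0.02016809,  0.23675063],
       [ 0.51791923, -0.25908218,  0.81525216, -0.33349122],
       [-0.71309171,  0.39565523,  0.57875483, -0.53196096],
       [ 0.        ,  0.        ,  0.        ,  1.        ]])}
side {'fx': 498.85878451638223, 'fy': 498.85878451638223, 'cx': 279.331301122514, 'cy': 209.1212963917405, 'camera_from_world': array([[-9.99985292e-01, -5.41790037e-03, -2.48258742e-04,
         4.93882827e-01],
       [ 1.59781049e-03, -3.38033425e-01,  9.41132749e-01,
        -9.77765495e-02],
       [-5.18288322e-03,  9.41118510e-01,  3.38037110e-01,
        -1.02709901e+00],
       [ 0.00000000e+00,  0.00000000e+00,  0.00000000e+00,
         1.00000000e+00]])}
wrist {'fx': 294.8309734212468, 'fy': 294.8309734212468, 'cx': 283.55481138938217, 'cy': 209.8696389856765, 'camera_from_world': array([[ 4.41119334e-01,  8.97448452e-01, -9.88405859e-05,
        -5.49301514e-01],
       [-8.49552818e-01,  4.17541876e-01, -3.22364378e-01,
         4.18666137e-02],
       [-2.89264142e-01,  1.42285130e-01,  9.46615655e-01,
        -3.80339822e-01],
       [ 0.00000000e+00,  0.00000000e+00,  0.00000000e+00,
         1.00000000e+00]])}
```

View pics/scene0.png

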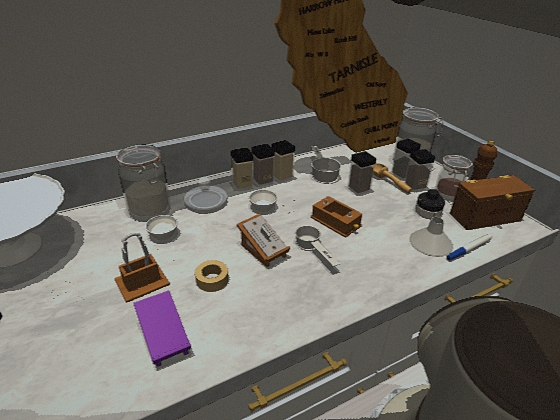

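View pics/side0.png

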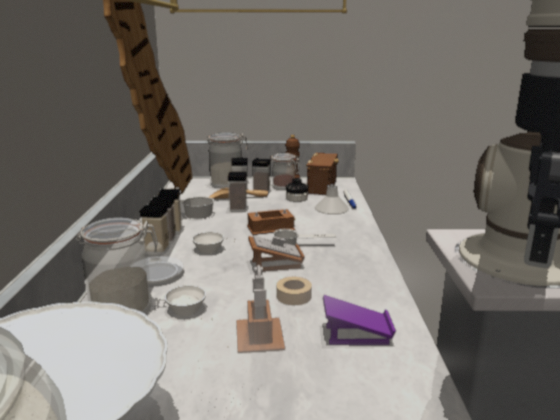

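Scene view: the tongs in their stand are at (140,270) and the catch box with its brass knob is at (337,215). There are two candidate rests. The purple one at (162,325) is an empty look-alike. The wooden one at (263,240) carries the blade, so it is the one meant. I'll confirm this in an enlarged crop.

Run:
```python
import cv2
a=cv2.imread('pics/scene0.png');b=cv2.imread('pics/side0.png')
cv2.imwrite('pics/c1.png',cv2.resize(a[195:305,110:370],None,fx=3,fy=3,interpolation=cv2.INTER_CUBIC))
cv2.imwrite('pics/c2.png',cv2.resize(b[200:350,225:325],None,fx=4,fy=4,interpolation=cv2.INTER_CUBIC))
```

```text
(no output)
```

View pics/c1.png

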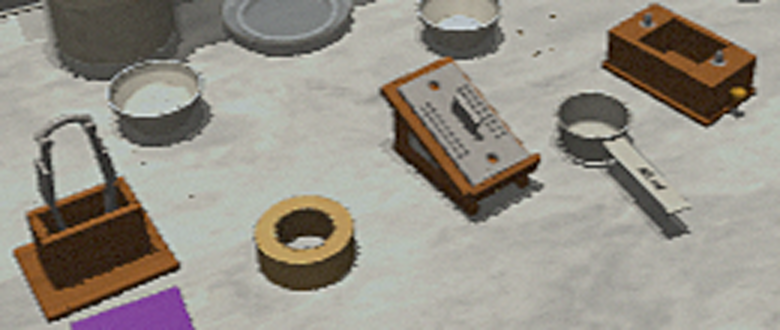

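View pics/c2.png

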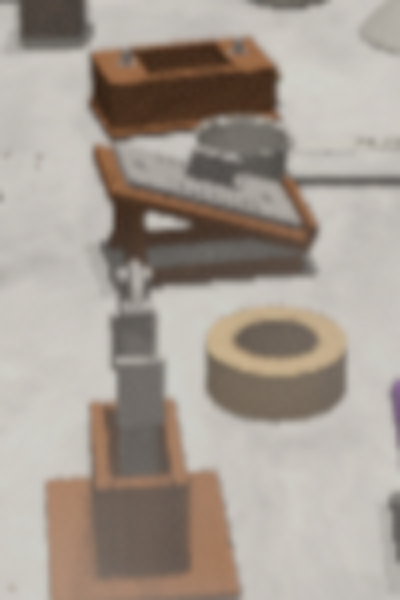

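Confirmed: the wooden rest carries the blade, with its holes at crop (433,85) and (491,157) and the rib at (465,115). Its low end faces the robot. The box pins are at crop (647,20) and (718,58). The stand's long axis and the tongs' jaw axis run roughly along world y. Next I fit poses from both views.

```bash
cat > h.py <<'E'
import numpy as np
from scipy.optimize import least_squares
def proj(m,P):
    P=np.atleast_2d(P);c=(m['camera_from_world']@np.c_[P,np.ones(len(P))].T).T
    return np.c_[m['cx']+m['fx']*c[:,0]/-c[:,2], m['cy']+m['fy']*c[:,1]/c[:,2]]
def S(u,v): return ('scene',110+(u+.5)/3-.5,195+(v+.5)/3-.5)
def D(u,v): return ('side',225+(u+.5)/4-.5,200+(v+.5)/4-.5)
def place(p,q):  # p=(x,y,yaw)
    c,s=np.cos(p[2]),np.sin(p[2]);return np.array([p[0]+c*q[0]-s*q[1],p[1]+s*q[0]+c*q[1],q[2]])
def fit(ms,obs,model,p0):
    def r(p): return np.concatenate([proj(ms[o[0]],place(p,model(p,q)))[0]-o[1:] for q,o in obs])
    s=least_squares(r,p0,loss='soft_l1');return s.x,r(s.x).reshape(-1,2).round(1).tolist()
E
python3 - <<'E'
from h import *
from workcell import bot
ms={n:bot.camera_model(n) for n in('scene','side')}
I=lambda p,q:q
# box: world +x is away from robot
box=[((.034,0,.041),S(647,20)),((-.034,0,.041),S(718,58)),((.034,0,.041),D(126,58)),((-.034,0,.041),D(238,46))]
print('box',fit(ms,box,I,[.5,.1,0]))
c,s=np.cos(np.radians(20)),np.sin(np.radians(20))
def tilt(p,q): return (q[0]*c-q[2]*s,q[1],.038+q[0]*s+q[2]*c)
def tiltb(p,q): # blade shift along slope p[3]
    return tilt(p,(q[0]+p[3],q[1],q[2]))
bl=[((.034,0,.004),S(433,85)),((-.034,0,.004),S(491,157))]
rest=[((.053,.03,0),S(382,92)),((.053,-.03,0),S(447,60)),((.053,.03,0),D(118,190)),((.053,-.03,0),D(97,148))]
print('rest',fit(ms,rest+[((-.053,-.03,.008),S(540,155)),((-.053,.03,.008),S(470,190)),((-.053,.03,.008),D(305,238)),((-.053,-.03,.008),D(316,224))],tilt,[.5,.2,0]))
print('blade',fit(ms,bl,tilt,[.5,.2,0]))
st=[((-.035,.042,.006),S(52,315)),((.035,.042,.006),S(15,248)),((-.035,-.042,.006),S(180,262)),((.035,-.042,.006),D(47,480)),((-.035,-.042,.006),D(217,472)),((-.035,.042,.006),D(240,590))]
print('stand',fit(ms,st,I,[.5,.35,0]))
pt=[((0,0,.118),S(70,118)),((0,0,.118),D(134,265)) ]
print('bow',fit(ms,pt,I,[.5,.35,0]))
E
```

```text
box (array([ 0.51543475, -0.15430509,  0.29296134]), [[-0.3, -0.0], [-0.2, -0.1], [0.1, -0.9], [0.3, -0.8]])
rest (array([0.49867534, 0.04152279, 0.19852729]), [[-1.6, -1.1], [0.0, -0.9], [-0.5, 0.1], [0.4, -1.6], [-0.0, 2.4], [-0.1, 3.3], [5.5, -2.5], [-4.3, -11.3]])
blade (array([0.50213841, 0.03699986, 0.20721171]), [[-0.1, -0.1], [0.1, 0.1]])
stand (array([0.52330111, 0.28323013, 0.10228063]), [[-1.5, 0.7], [-0.7, -0.2], [0.3, 0.1], [-0.7, -1.6], [0.3, -1.9], [0.2, -0.4]])
bow (array([0.52253949, 0.28102809, 0.        ]), [[-0.7, -0.8], [0.4, -1.1]])
```

carry_out(linear=[[0.95, -0.88, 0], [0.95, -0.88, 0], [0.95, -0.88, 0], [0.95, -0.88, 0], [0.95, -0.88, 0], [0.95, -0.88, 0], [0.95, -0.88, 0], [0.95, -0.88, 0], [0.95, -0.88, 0], [0.95, -0.88, 0], [0.95, -0.88, 0], [0, 0, 0]], rotation=[[0, 0, 0.36], [0, 0, 0.36], [0, 0, 0.36], [0, 0, 0.36], [0, 0, 0.36], [0, 0, 0.36], [0, 0, 0.36], [0, 0, 0.36], [0, 0, 0.36], [0, 0, 0.36], [0, 0, 0.36], [0, 0, 0]], grip=[-1, -1, -1, -1, -1, -1, -1, -1, -1, -1, -1, -1])

```text
time: 1.35
ee_pos: [0.4536, 0.298, 0.2387]
tcp_rot: [-180.0, -0.0, -174.6]
wrist_force: [-0.2, -0.2, -0.6]
opening: 0.0852
grasp_force: 0.0
```

Run:
```python
from h import *
from workcell import bot
import cv2,pickle
o=bot.get_obs();print(o['q'],o['wrist_force'],o['torque'])
m=bot.camera_model('wrist');a=bot.camera('wrist');cv2.imwrite('pics/w1.png',a);pickle.dump(m,open('w1.pkl','wb'))
for n,p in dict(stand=(.523,.283,.046),bow=(.5225,.282,.118),rest=(.5,.04,.04),box=(.515,-.154,.036)).items(): print(n,proj(m,p))
```

```text
[ 3.33184702e+01  4.00381103e+00  8.98030828e+00  9.50166876e+01
 -3.10065189e-02  2.79430548e+01] [-0.19650156 -0.18035125 -0.63949582] [-0.04725484 -0.00318625  0.03362537]
stand [[266.0864798  240.85849948]]
bow [[260.97652808 271.13630975]]
rest [[ 63.60096506 203.38119982]]
box [[-97.33275905 199.6166846 ]]
```

View pics/w1.png

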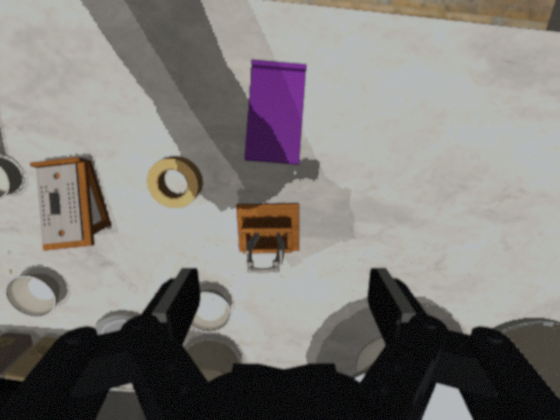

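Wrist view: the stand foot spans (237–300, 203–252), the tongs' bow is near (265,262), and the blade is at (60,205). I'll crop both for accuracy.

Run:
```python
import cv2,numpy as np
a=cv2.imread('pics/w1.png')
f=lambda r:cv2.resize(r,None,fx=5,fy=5,interpolation=cv2.INTER_CUBIC)
cv2.imwrite('pics/c3.png',np.hstack([f(a[150:260,25:105]),f(a[190:300,230:308])]))
```

```text
(no output)
```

View pics/c3.png

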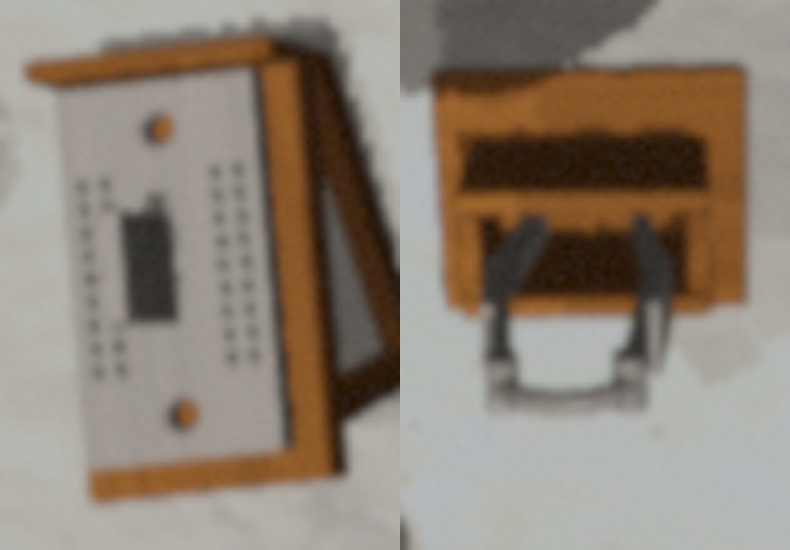

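```bash
cat >> h.py <<'E'
W=lambda o,ou,ov:(lambda u,v:('wrist',ou+(u-o+.5)/5-.5,ov+(v+.5)/5-.5))
c20,s20=np.cos(np.radians(20)),np.sin(np.radians(20))
def tz(p,q): return (q[0]*c20-q[2]*s20,q[1],p[3]+q[0]*s20+q[2]*c20)
E
python3 - <<'E'
from h import *
from workcell import bot
import pickle
ms={n:bot.camera_model(n) for n in('scene','side')};ms['wrist']=pickle.load(open('w1.pkl','rb'))
B=W(0,25,150);T=W(400,230,190)
I=lambda p,q:q
bl=[((.034,0,.004),S(433,85)),((-.034,0,.004),S(491,157)),((-.034,0,.004),B(158,129)),((.034,0,.004),B(185,414)),
((-.045,-.024,.004),B(60,90)),((-.045,.024,.004),B(253,69)),((.045,.024,.004),B(290,447)),((.045,-.024,.004),B(90,470))]
print('blade',fit(ms,bl,tz,[.5,.04,.2,.038]))
print('blade z=.038',fit(ms,bl,lambda p,q:tz((0,0,0,.038+0*.36),q),[.5,.04,.2]))
st=[((-.035,.042,.006),S(52,315)),((.035,.042,.006),S(15,248)),((-.035,-.042,.006),S(180,262)),((.035,-.042,.006),D(47,480)),((-.035,-.042,.006),D(217,472)),((-.035,.042,.006),D(240,590)),
((-.035,-.042,.006),T(435,68)),((-.035,.042,.006),T(747,68)),((.035,.042,.006),T(747,300)),((.035,-.042,.006),T(447,308))]
print('stand',fit(ms,st,I,[.5,.35,0]))
pt=[((0,0,.118),S(70,118)),((0,0,.118),D(134,265)),((0,0,.118),T(567,398)) ]
print('bow',fit(ms,pt,I,[.5,.35,0]))
E
```

```text
blade (array([0.50086034, 0.03715309, 0.20863848, 0.0390869 ]), [[0.1, -0.2], [0.3, 0.1], [0.4, -0.6], [0.1, -0.1], [-0.4, 0.3], [0.2, -0.1], [-0.2, 0.5], [0.2, 0.1]])
blade z=.038 (array([0.50132964, 0.03634831, 0.20855058]), [[0.4, 0.0], [0.5, 0.2], [0.4, -0.4], [0.1, -0.2], [-0.3, 0.4], [0.2, 0.1], [-0.3, 0.4], [0.3, 0.0]])
stand (array([0.52255748, 0.28356406, 0.10375339]), [[-1.6, 1.0], [-0.8, 0.1], [0.3, 0.3], [-0.3, -1.5], [0.8, -1.8], [0.7, -0.3], [-1.2, 0.3], [0.7, -0.2], [0.2, 1.7], [-0.5, 0.5]])
bow (array([0.52087902, 0.28340202, 0.        ]), [[-1.9, 0.1], [1.5, -0.4], [-0.5, 0.6]])
```

carry_out(linear=[[0.855, -0.18, 0], [0.855, -0.18, 0], [0.855, -0.18, 0], [0.855, -0.18, 0], [0, 0, -0.8], [0, 0, -0.8], [0, 0, -0.8], [0, 0, -0.8], [0, 0, -0.8], [0, 0, -0.8], [0, 0, 0], [0, 0, 0]], rotation=[[0, 0, 0.06], [0, 0, 0], [0, 0, 0], [0, 0, 0], [0, 0, 0], [0, 0, 0], [0, 0, 0], [0, 0, 0], [0, 0, 0], [0, 0, 0], [0, 0, 0], [0, 0, 0]], grip=[-1, -1, -1, -1, -1, -1, -1, -1, -1, -1, -1, -1])

```text
time: 2.6
ee_pos: [0.5199, 0.2859, 0.1435]
tcp_rot: [-180.0, -0.0, -174.1]
wrist_force: [-0.4, -0.0, 0.5]
opening: 0.0853
grasp_force: 0.0
```

carry_out(linear=[[0.1, -0.12, -0.55], [0, 0, -0.55], [0, 0, -0.55], [0, 0, -0.55], [0, 0, -0.55], [0, 0, -0.55], [0, 0, -0.55], [0, 0, -0.08], [0, 0, 0], [0, 0, 0], [0, 0, 0], [0, 0, 0]], rotation=[[0, 0, 0], [0, 0, 0], [0, 0, 0], [0, 0, 0], [0, 0, 0], [0, 0, 0], [0, 0, 0], [0, 0, 0], [0, 0, 0], [0, 0, 0], [0, 0, 0], [0, 0, 0]], grip=[-1, -1, -1, -1, -1, -1, -1, -1, 0.07, 0.07, 0.07, 0.07], grip_force=30)

```text
time: 3.8
ee_pos: [0.5228, 0.2832, 0.0654]
tcp_rot: [180.0, 0.1, -174.1]
wrist_force: [0.3, 0.0, 2.1]
opening: 0.0397
grasp_force: 5.3
```

carry_out(linear=[[0, 0, 0], [0, 0, 0], [0, 0, 0.3], [0, 0, 0.5], [0, 0, 0.7], [0, 0, 0.8], [0, 0, 0.8], [0, 0, 0.8], [0, 0, 0.8], [0, 0, 0.3], [0, 0, 0], [0, 0, 0]], rotation=[[0, 0, 0], [0, 0, 0], [0, 0, 0], [0, 0, 0], [0, 0, 0], [0, 0, 0], [0, 0, 0], [0, 0, 0], [0, 0, 0], [0, 0, 0], [0, 0, 0], [0, 0, 0]], grip=[0.08, 0.08, 0.08, 0.08, 0.08, 0.08, 0.08, 0.08, 0.08, 0.08, 0.08, 0.08])

```text
time: 5.0
ee_pos: [0.5224, 0.2829, 0.1643]
tcp_rot: [-180.0, -0.0, -174.1]
wrist_force: [-0.2, -0.3, -0.6]
opening: 0.0395
grasp_force: 4.1
```

Run:
```python
from h import *
from workcell import bot
import cv2,pickle
m=bot.camera_model('wrist');a=bot.camera('wrist');pickle.dump(m,open('w2.pkl','wb'))
f=lambda r,k:cv2.resize(r,None,fx=k,fy=k,interpolation=cv2.INTER_CUBIC)
print(bot.get_obs()['ee_pos'])
for z in(.218,.106,.107+.07): print(proj(m,(.5225,.283,z)))
b=bot.camera('side');s=bot.camera('scene')
u=proj(bot.camera_model('side'),(.5225,.283,.14))[0].astype(int);v=proj(bot.camera_model('scene'),(.5225,.283,.14))[0].astype(int);print(u,v)
g=lambda i,u:f(i[u[1]-62:u[1]+63,u[0]-50:u[0]+50],4)
cv2.imwrite('pics/c4.png',np.hstack([g(b,u),g(s,v)]));cv2.imwrite('pics/w2.png',a)
```

```text
[0.52220696 0.28282629 0.16391229]
[[284.12514294 361.21221366]]
[[283.81891306 233.9882898 ]]
[[283.96018862 292.68155214]]
[258 251] [128 223]
```

View pics/c4.png

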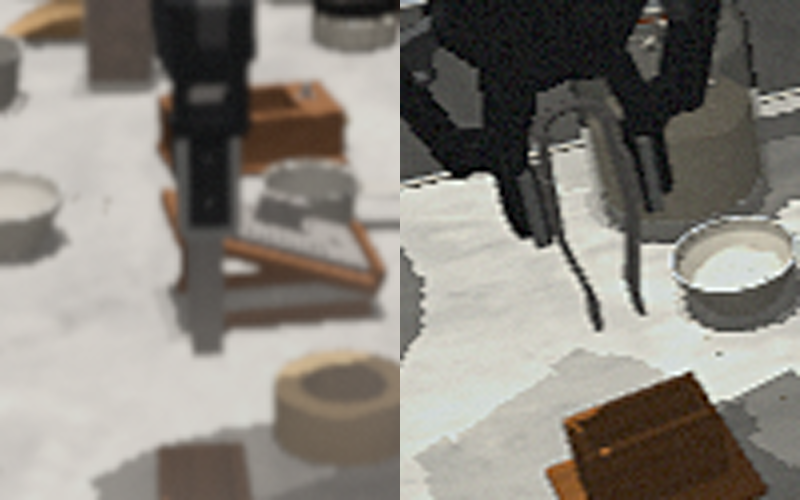

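The tongs are held upright and open. The tip ends are at side crop (208,352) and at scene crop (600,328) and (643,312). I'll triangulate the tip against the TCP.

Run:
```python
from h import *
from workcell import bot
ms={n:bot.camera_model(n) for n in('scene','side')}
def s(u,v):return('side',208+(u+.5)/4-.5,251-62+(v+.5)/4-.5)
def c(u,v):return('scene',78+(u-400+.5)/4-.5,223-62+(v+.5)/4-.5)
y=np.radians(5.9)
obs=[((0,.0125,0),s(208,352)),((0,.0125,0),c(599,328)),((0,-.0125,0),c(643,312))]
print(fit(ms,obs,lambda p,q:(q[0],q[1],p[3]),[.52,.28,y,.1]))
print(fit(ms,obs,lambda p,q:place((0,0,y),(q[0],q[1],p[3])),[.52,.28,0,.1]))
o=bot.get_obs();print(o['ee_pos'],o['tcp_rot'],o['opening'])
# targets: tongs rotates with tool; TCP->tongs origin 11mm back
for nm,org,yaw,th in (('blade',np.array([.501,.0367,.0385]),np.radians(11.95),np.radians(20)),):
    n=np.array([-np.sin(th)*np.cos(yaw),-np.sin(th)*np.sin(yaw),np.cos(th)])
    for d in(.0655,.1055): print(nm,d,org+n*d)
```

```text
(array([ 0.5196996 ,  0.28224952, -0.03146241,  0.10479234]), [[0.3, 0.7], [-1.4, -0.5], [2.2, -0.3]])
(array([ 0.5196996 ,  0.28224951, -0.13443646,  0.10479234]), [[0.3, 0.7], [-1.4, -0.5], [2.2, -0.3]])
[0.52214416 0.28280021 0.16375979] [-1.79969875e+02 -7.84461397e-02 -1.74067917e+02] 0.03926884878216597
blade 0.0655 [0.47908317 0.03206142 0.10004987]
blade 0.1055 [0.46569884 0.0292287  0.13763757]
```

carry_out(linear=[[-0.1, -0.4, 0], [-0.2, -0.7, 0], [-0.2, -0.9, 0], [-0.2, -0.9, 0], [-0.2, -0.9, 0], [-0.2, -0.9, 0], [-0.2, -0.9, 0], [-0.2, -0.9, 0], [-0.2, -0.9, 0], [-0.2, -0.9, 0], [-0.2, -0.8, 0], [-0.1, -0.5, 0]], rotation=[[0, 0, 0.06], [0, 0, 0.07], [0, 0, 0.07], [0, 0, 0.07], [0, 0, 0.07], [0, 0, 0.07], [0, 0, 0.07], [0, 0, 0.07], [0, 0, 0.07], [0, 0, 0.07], [0, 0, 0.06], [0, 0, 0]], grip=[0.08, 0.08, 0.08, 0.08, 0.08, 0.08, 0.08, 0.08, 0.08, 0.08, 0.08, 0.08])

```text
time: 6.35
ee_pos: [0.4776, 0.0892, 0.1648]
tcp_rot: [-180.0, 0.0, -168.1]
wrist_force: [-0.4, -0.4, -0.7]
opening: 0.0394
grasp_force: 4.1
```

carry_out(linear=[[-0.1, -0.5, 0], [-0.1, -0.5, 0], [-0.1, -0.5, 0], [-0.1, -0.5, -0.2], [-0.1, -0.5, -0.3], [-0.1, -0.5, -0.3], [0, 0, -0.3], [0, 0, -0.2], [0, 0, 0], [0, 0, 0]], rotation=[[0.086, -0.407, 0], [0.086, -0.407, 0], [0.086, -0.407, 0], [0.086, -0.407, 0], [0.086, -0.407, 0], [0.086, -0.407, 0], [0, 0, 0], [0, 0, 0], [0, 0, 0], [0, 0, 0]], grip=[0.08, 0.08, 0.08, 0.08, 0.08, 0.08, 0.08, 0.08, 0.08, 0.08])

```text
time: 7.35
ee_pos: [0.4668, 0.0313, 0.1388]
tcp_rot: [180.0, 19.9, -168.0]
wrist_force: [-0.5, -0.5, -1.8]
opening: 0.0394
grasp_force: 4.1
```

Run:
```python
from h import *
from workcell import bot
import cv2,pickle
from scipy.spatial.transform import Rotation as R
o=bot.get_obs();print(o['ee_pos'],o['tcp_rot'],R.from_euler('xyz',o['tcp_rot'],degrees=True).as_matrix().round(4).tolist())
m=bot.camera_model('wrist');a=bot.camera('wrist');pickle.dump(m,open('w3.pkl','wb'))
u=proj(m,(.501,.0367,.05))[0].astype(int);v=proj(bot.camera_model('scene'),(.49,.035,.075))[0].astype(int);print(u,v)
s=bot.camera('scene')
f=lambda i,u:cv2.resize(i[u[1]-75:u[1]+75,u[0]-50:u[0]+50],None,fx=4,fy=4,interpolation=cv2.INTER_CUBIC)
A=f(a,u);B=f(s,v);print(A.shape,B.shape)
cv2.imwrite('pics/w3.png',a);cv2.imwrite('pics/c5.png',np.hstack([A,B]))
```

```text
[0.46682685 0.03132954 0.13876846] [ 179.99251679   19.91180083 -168.03979856] [[-0.9198, -0.2073, 0.3332], [-0.1948, 0.9783, 0.0707], [-0.3406, 0.0001, -0.9402]]
[281 218] [266 224]
(600, 400, 3) (600, 400, 3)
```

View pics/c5.png

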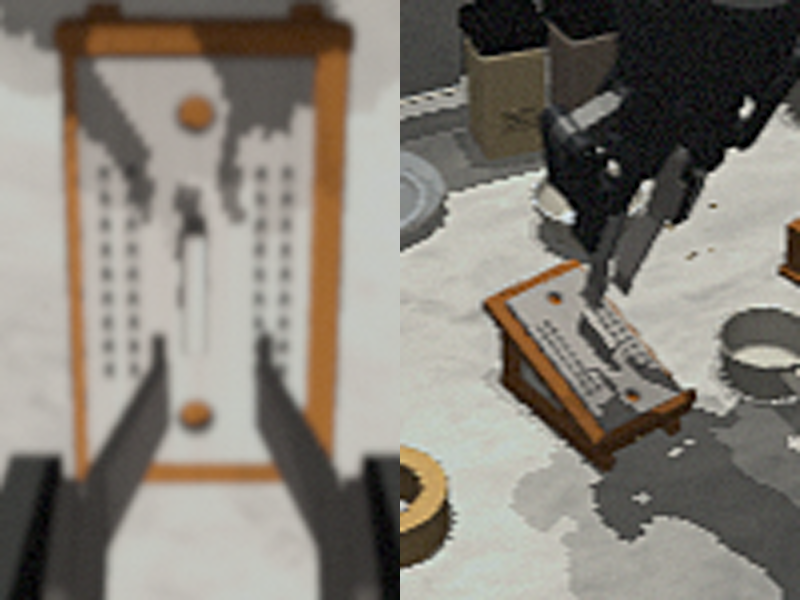

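Close wrist view: the blade is square to the tongs, with its holes at crop (195,112) and (195,413). The tongs' tips are centred at 211.5 and the rib at 197, so there is a small lateral offset, which I'll compute.

```bash
cat >> h.py <<'E'
def w3(u,v):return('wrist',231+(u+.5)/4-.5,143+(v+.5)/4-.5)
E
python3 - <<'E'
from h import *
from workcell import bot
import pickle
from scipy.spatial.transform import Rotation as R
ms={'wrist':pickle.load(open('w3.pkl','rb'))}
bl=[((-.034,0,.004),w3(195,112)),((.034,0,.004),w3(195,413)),
((-.045,-.024,.004),w3(80,57)),((-.045,.024,.004),w3(315,57)),((.045,.024,.004),w3(308,465)),((.045,-.024,.004),w3(87,465))]
for z in(None,.038,.0385):
    x,r=fit(ms,bl,tz if z is None else (lambda p,q:tz((0,0,0,z),q)),[.5,.04,.2]+([.038] if z is None else []));print(x,r)
    o=bot.get_obs();Rt=R.from_euler('xyz',o['tcp_rot'],degrees=True).as_matrix()
    org=np.array([x[0],x[1],z or x[3]])
    d=Rt.T@(org-o['ee_pos']);print('blade origin in tool',d.round(4),'yaw',np.degrees(x[2]))
    print('move world for (0,0,.066):',(Rt@(d-[0,0,.066])).round(4), 'lateral part',(Rt@[d[0],d[1],0]).round(4))
# where the tips should show
for y in(-.0125,.0125): print('tip px crop',(proj(ms['wrist'],o['ee_pos']+Rt@[0,y,.059])[0]-[231,143])*4)
E
```

```text
[0.49926021 0.03493873 0.2065717  0.04030054] [[0.3, 0.0], [0.4, 1.3], [-1.3, -0.1], [0.5, 0.1], [-0.9, -0.4], [0.4, -0.5]]
blade origin in tool [ 0.0031 -0.0032  0.1037] yaw 11.835686512164465
move world for (0,0,.066): [ 0.0104 -0.001  -0.0365] lateral part [-0.0022 -0.0037 -0.0011]
[0.50073417 0.03522423 0.20499076] [[0.3, 0.1], [0.3, 0.6], [-0.8, 0.2], [0.3, 0.4], [-1.3, -1.2], [0.7, -1.4]]
blade origin in tool [ 0.0025 -0.0032  0.1064] yaw 11.74510528836236
move world for (0,0,.066): [ 0.0118 -0.0008 -0.0388] lateral part [-0.0016 -0.0036 -0.0008]
[0.50041826 0.03516421 0.20533062] [[0.3, 0.1], [0.3, 0.8], [-0.9, 0.1], [0.3, 0.4], [-1.2, -1.0], [0.6, -1.2]]
blade origin in tool [ 0.0026 -0.0032  0.1058] yaw 11.764578098854132
move world for (0,0,.066): [ 0.0115 -0.0008 -0.0383] lateral part [-0.0017 -0.0036 -0.0009]
tip px crop [139.8867232  360.89660813]
tip px crop [279.84589241 360.96504775]
```

carry_out(linear=[[-0.04, -0.09, -0.02], [-0.04, -0.09, -0.02], [0.083, 0.018, -0.232], [0.083, 0.018, -0.232], [0.083, 0.018, -0.232], [0.083, 0.018, -0.232], [0.083, 0.018, -0.232], [0.083, 0.018, -0.232], [0.083, 0.018, -0.232], [0.083, 0.018, -0.232], [0, 0, 0], [0, 0, 0]], rotation=[[0, 0, 0], [0, 0, 0], [0, 0, 0], [0, 0, 0], [0, 0, 0], [0, 0, 0], [0, 0, 0], [0, 0, 0], [0, 0, 0], [0, 0, 0], [0, 0, 0], [0, 0, 0]], grip=[0.08, 0.08, 0.08, 0.08, 0.08, 0.08, 0.08, 0.08, 0.08, 0.08, 0.08, 0.08])

```text
time: 8.65
ee_pos: [0.4781, 0.0303, 0.1007]
tcp_rot: [180.0, 20.0, -168.1]
wrist_force: [-0.3, -0.0, -1.4]
opening: 0.0395
grasp_force: 4.1
```

Run:
```python
from h import *
from workcell import bot
import cv2
o=bot.get_obs();print(o['ee_pos'],o['tcp_rot'],o['wrist_force'],o['torque'])
m=bot.camera_model('wrist');a=bot.camera('wrist')
u=proj(m,(.501,.036,.05))[0].astype(int);print(u)
f=lambda i,k,u:cv2.resize(i[max(0,u[1]-75):u[1]+75,u[0]-50:u[0]+50],None,fx=k,fy=k,interpolation=cv2.INTER_CUBIC)
cv2.imwrite('pics/c6.png',f(a,4,u))
```

```text
[0.47811491 0.03025263 0.10066566] [ 179.99842969   19.95275134 -168.06818408] [-0.34833394 -0.03563528 -1.39580338] [-0.10453351  0.36608703  0.00159834]
[284 241]
```

View pics/c6.png

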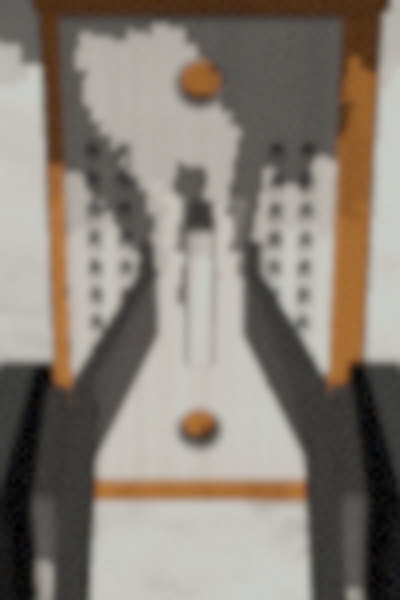

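The rib is centred between the jaws, so I squeeze.

carry_out(linear=[[0, 0, 0], [0, 0, 0], [0, 0, 0], [0, 0, 0], [0, 0, 0], [0, 0, 0]], rotation=[[0, 0, 0], [0, 0, 0], [0, 0, 0], [0, 0, 0], [0, 0, 0], [0, 0, 0]], grip=[0.2, 0.3, 0.5, 1, 1, 1], grip_force=45)

```text
time: 9.3
ee_pos: [0.4783, 0.0302, 0.1011]
tcp_rot: [-180.0, 20.0, -168.1]
wrist_force: [-2.3, -0.1, 5.2]
opening: 0.0342
grasp_force: 45.2
```

carry_out(linear=[[0, 0, 0.15], [0, 0, 0.3], [0, 0, 0.4], [0, 0, 0.5], [0, 0, 0.6], [0, 0, 0.6], [0, 0, 0.6], [0, 0, 0.4], [0, 0, 0], [0, 0, 0], [0, 0, 0]], rotation=[[0, 0, 0], [0, 0, 0], [0, 0, 0], [0, 0, 0], [0, 0, 0], [0, 0, 0], [0, 0, 0], [0, 0, 0], [0, 0, 0], [0, 0, 0], [0, 0, 0]], grip=[1, 1, 1, 1, 1, 1, 1, 1, 1, 1, 1])

```text
time: 10.4
ee_pos: [0.4779, 0.0302, 0.171]
tcp_rot: [180.0, 19.9, -168.1]
wrist_force: [0.0, 0.0, -1.6]
opening: 0.034
grasp_force: 44.9
```

carry_out(linear=[[0.17, -0.4, 0], [0.17, -0.8, 0], [0.17, -0.9, 0], [0.17, -0.9, 0], [0.17, -0.9, 0], [0.17, -0.9, 0], [0.17, -0.9, 0], [0.17, -0.9, 0], [0.17, -0.9, -0.1], [0.17, -0.9, -0.2], [0.17, -0.8, -0.2], [0, 0, 0]], rotation=[[-0.086, 0.406, 0], [-0.086, 0.406, 0], [-0.086, 0.406, 0], [-0.086, 0.406, 0], [-0.086, 0.406, 0], [-0.086, 0.406, 0], [0, 0, 0.122], [0, 0, 0.122], [0, 0, 0.122], [0, 0, 0.122], [0, 0, 0.122], [0, 0, 0]], grip=[1, 1, 1, 1, 1, 1, 1, 1, 1, 1, 1, 1])

```text
time: 11.6
ee_pos: [0.5153, -0.1551, 0.1603]
tcp_rot: [180.0, -0.0, -163.3]
wrist_force: [-0.0, -0.2, -0.6]
opening: 0.0336
grasp_force: 45.1
```

Run:
```python
from h import *
from workcell import bot
import cv2,pickle
o=bot.get_obs();print(o['ee_pos'],o['tcp_rot'])
m=bot.camera_model('wrist');a=bot.camera('wrist');pickle.dump(m,open('w4.pkl','wb'))
e=o['ee_pos'];u=proj(m,e-[0,0,.066])[0].astype(int);print(u, [proj(m,p)[0].round() for p in((.5154,-.1543,.036),)])
s=bot.camera('scene');v=proj(bot.camera_model('scene'),e-[0,0,.085])[0].astype(int);print(v)
f=lambda i,u:cv2.resize(i[u[1]-75:u[1]+75,u[0]-50:u[0]+50],None,fx=4,fy=4,interpolation=cv2.INTER_CUBIC)
cv2.imwrite('pics/c7.png',np.hstack([f(a,u),f(s,v)]));cv2.imwrite('pics/w4.png',a)
d=bot.camera('side');cv2.imwrite('pics/d4.png',d)
```

```text
[ 0.51533073 -0.1550643   0.16029515] [ 1.79965822e+02 -4.82250065e-02 -1.63270724e+02]
[283 229] [array([284., 206.])]
[338 194]
```

View pics/c7.png

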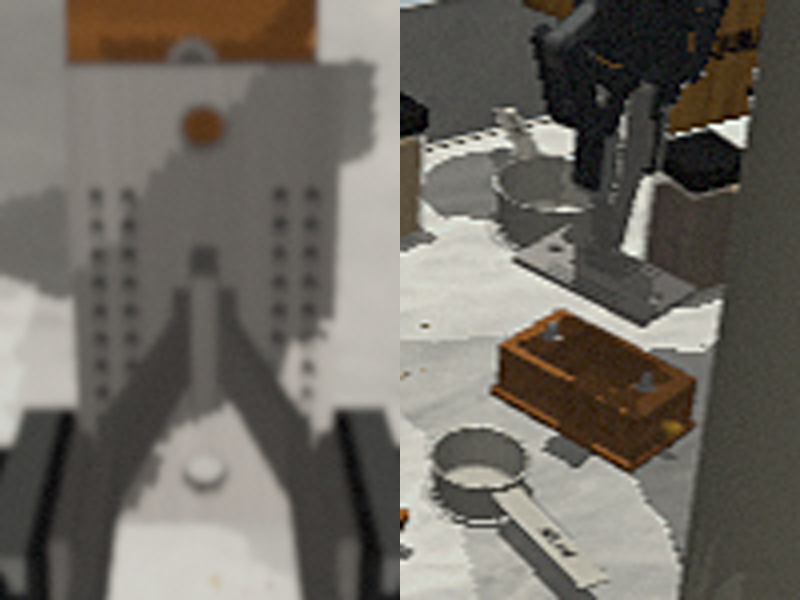

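The blade is held square and level over the box: wrist-crop holes at (204,127) and (206,472), near pin at (192,50), box edges at 65 and 317. In the scene crop the pins are at (551,330) and (646,380). I've used all my picture views, so from here I go by numbers.

Run:
```python
from h import *
from workcell import bot
import pickle,cv2
ms={n:bot.camera_model(n) for n in('scene','side')};ms['wrist']=pickle.load(open('w4.pkl','rb'))
def w(u,v):return('wrist',233+(u+.5)/4-.5,154+(v+.5)/4-.5)
def c(u,v):return('scene',288+(u-400+.5)/4-.5,119+(v+.5)/4-.5)
lv=lambda p,q:(q[0],q[1],q[2]+p[3])
e=bot.get_obs()['ee_pos'];ya=np.radians(16.73)
bl=[((-.034,0,.004),w(204,127)),((.034,0,.004),w(206,472)),((-.045,-.024,.004),w(67,62)),((-.045,.024,.004),w(341,62)),((.045,-.024,.004),w(115,524))]
x,r=fit(ms,bl[:4],lv,[.515,-.155,.29,.094]);print('blade',x,r)
d=x[:2]-e[:2];print('blade rel TCP in tool-ish frame (boxx,boxy):',d@[np.cos(ya),np.sin(ya)],d@[-np.sin(ya),np.cos(ya)],'z',x[3]-e[2],'yaw',np.degrees(x[2]))
for z in(.094,.0945,.095):
  x2,r2=fit(ms,bl[:4],lambda p,q:(q[0],q[1],q[2]+z),[.515,-.155,.29]);print(z,x2,r2)
I=lambda p,q:q
old=[((.034,0,.041),S(647,20)),((-.034,0,.041),S(718,58)),((.034,0,.041),D(126,58)),((-.034,0,.041),D(238,46))]
new=[((.034,0,.041),c(551,330)),((-.034,0,.041),c(646,380))]
for n,o in(('old',old),('new',new),('both',old+new)): print(n,fit(ms,o,I,[.5,-.15,.29]))
b=fit(ms,old+new,I,[.5,-.15,.29])[0]
for q in((-.037,0,.036),(-.036,0,.046),(-.034,0,.046),(-.034,0,.041),(-.045,-.031,.036),(-.045,.031,.036)): print(q,(proj(ms['wrist'],place(b,q))[0]-[233,154])*4+1.5)
print('scene predicted blade holes crop',[((proj(ms['scene'],place(x[:3],(sx*.034,0,x[3]+.004)))[0]-[288,119])*4+1.5+[400,0]).round(1) for sx in(1,-1)])
```

```text
blade [ 0.51530679 -0.15474665  0.2969462   0.09127877] [[0.1, -0.2], [-0.1, -0.5], [-0.8, 0.5], [0.9, 0.2]]
blade rel TCP in tool-ish frame (boxx,boxy): -0.0004497859726974512 -0.0013450789605393909 z -0.07021641006903057 yaw 17.01376381331467
0.094 [ 0.514591   -0.15496775  0.29671433] [[0.1, -0.3], [-0.1, 0.5], [-1.3, 0.2], [1.4, -0.1]]
0.0945 [ 0.51446766 -0.15500546  0.29670372] [[0.1, -0.3], [-0.1, 0.7], [-1.4, 0.1], [1.5, -0.2]]
0.095 [ 0.51434936 -0.15504162  0.29669888] [[0.1, -0.3], [-0.1, 0.9], [-1.5, 0.1], [1.5, -0.2]]
old (array([ 0.51543475, -0.15430509,  0.29296133]), [[-0.3, -0.0], [-0.2, -0.1], [0.1, -0.9], [0.3, -0.8]])
new (array([ 0.51585406, -0.15560141,  0.29514037]), [[-0.0, -0.0], [0.0, 0.0]])
both (array([ 0.51553634, -0.15489584,  0.29367672]), [[-0.1, -0.1], [-0.0, -0.2], [0.1, -1.0], [0.2, -0.8], [-0.2, 0.1], [-0.2, 0.2]])
(-0.037, 0, 0.036) [203.53681989  48.48367785]
(-0.036, 0, 0.046) [203.56417877  61.61272622]
(-0.034, 0, 0.046) [203.57103503  70.89527317]
(-0.034, 0, 0.041) [203.55871072  66.34096873]
(-0.045, -0.031, 0.036) [61.70604754 12.18820251]
(-0.045, 0.031, 0.036) [345.29987209  11.96352908]
scene predicted blade holes crop [array([558.4, 249.9]), array([657.5, 298.3])]
```

Run:
```python
from workcell import bot
import cv2,numpy as np
print(bot.get_obs()['ee_pos'])
a=cv2.imread('pics/w4.png').astype(int)
s=a[...,2]-a[...,0]  # R-B: wood high, steel ~0
np.set_printoptions(linewidth=250)
print('cols 244..318');print(s[156:160,244:318:2])
print('pin cols 270..293 rows 158..172');print(s[158:173,270:294]);print(a[158:172,270:294,1])
```

```text
[ 0.51535034 -0.15332903  0.16149518]
cols 244..318
[[ 8  9 15 64 74 80 74 78 74 76 74 78 75 78 75 77 77 76 78 78 80 79 74 76 76 79 79 77 80 71 63 64 59 62 22 11 11]
 [ 6  9 15 65 80 79 80 76 72 74 75 74 75 74 75 79 76 77 79 79 75 75 77 80 79 81 79 76 76 68 61 62 60 58 23 11 11]
 [ 8  8 15 65 81 82 79 80 76 78 75 76 75 74 77 77 79 78 78 78 75 77 79 77 77 76 81 78 75 65 57 59 58 55 24 12 10]
 [ 9  8 16 66 83 80 79 81 83 80 78 82 80 79 80 80 80 79 82 82 76 81 78 77 77 79 83 74 69 61 59 62 60 56 27 11 10]]
pin cols 270..293 rows 158..172
[[74 79 77 80 77 79 79 76 78 78 78 77 78 78 75 76 77 77 79 74 77 78 77 80]
 [79 79 80 78 80 81 80 80 79 79 82 83 82 80 76 80 81 82 78 75 77 81 77 79]
 [79 83 82 83 82 84 81 80 81 79 82 81 83 81 79 80 79 78 82 83 75 77 76 76]
 [83 84 83 79 79 85 82 83 80 81 76 80 81 78 82 78 78 78 79 77 75 82 81 77]
 [78 81 78 74 81 78 80 80 72 66 61 63 68 70 74 80 82 77 76 77 75 77 78 76]
 [79 75 73 69 71 74 73 64 52 41 35 36 41 49 59 70 73 75 69 71 70 70 74 78]
 [70 67 65 63 64 57 51 43 29 23 19 18 22 25 36 56 66 67 68 67 62 66 69 68]
 [66 67 64 58 54 48 31 23 17 12 12
[... 1253 characters left out ...]
3  65]
 [ 56  54  56  56  57  65  78  87  93  95  95  93  94  92  83  77  67  60  57  52  56  54  53  56]
 [ 55  53  50  54  61  78  87  94  95  88  85  86  87  93  91  85  73  63  56  51  52  55  54  54]
 [ 54  56  51  54  64  82  89  91  85  80  76  76  80  87  90  91  81  65  53  55  54  55  53  55]
 [ 57  58  57  60  70  85  92  88  76  73  69  72  70  77  88  88  83  72  58  58  56  55  55  58]
 [ 73  71  75  73  82  89  91  86  83  77  79  77  79  80  86  89  87  78  73  72  70  72  73  73]
 [ 98 100  98 100 100 103 103 103  98 100  98 101  99 101 102 102 104 100  97  98  97  98  99  98]
 [120 117 118 116 118 119 119 117 117 116 119 115 117 117 118 118 118 120 117 114 116 114 115 115]]
```

carry_out(linear=[[0.03, -0.05, -0.2], [0.03, -0.06, -0.3], [0, 0, -0.3], [0, 0, -0.3], [0, 0, -0.3], [0, 0, -0.2], [0, 0, 0], [0, 0, 0], [0, 0, 0], [0, 0, 0]], rotation=[[0, 0, 0], [0, 0, 0], [0, 0, 0], [0, 0, 0], [0, 0, 0], [0, 0, 0], [0, 0, 0], [0, 0, 0], [0, 0, 0], [0, 0, 0]], grip=[1, 1, 1, 1, 1, 1, 1, 1, 1, 1])

```text
time: 12.75
ee_pos: [0.5169, -0.156, 0.13]
tcp_rot: [-180.0, 0.1, -163.2]
wrist_force: [-0.0, -0.8, -1.3]
opening: 0.0347
grasp_force: 45.1
```

Run:
```python
from h import *
from workcell import bot
import cv2,pickle
np.set_printoptions(linewidth=250)
print(bot.get_obs()['ee_pos'])
m=bot.camera_model('wrist');a=bot.camera('wrist');pickle.dump(m,open('w5.pkl','wb'));cv2.imwrite('pics/w5.png',a)
a=a.astype(int);s=a[...,2]-a[...,0]
print(bot.get_obs()['ee_pos'])
print('hole lo');print(s[177:196,272:296]);print('G');print(a[177:196,272:296,1])
print('edge cols 244..318');print(s[158:176:2,244:318:2])
```

```text
[ 0.51691075 -0.15602083  0.1300459 ]
[ 0.51687279 -0.15601198  0.13002122]
hole lo
[[11 11 10 11 11 10 10 10 11 11 11 11 11 11 11 11 11 11 10 11 10 11 12  9]
 [11 11 10 10  9  9 10 10 11 10 11 10 10 10 12 11 11 11 12 10  9 10 10 10]
 [11 11 12 11  9 11 12 11 11 11 10 10 11  9 10 10 10 11  9 10 10  9  8  9]
 [ 9 11 12 10 10 10  9 12 10 13 12 13 15 16 16 12 10 10  9 10  9 10  8  8]
 [10 11  9  9 10 11 11 14 18 19 18 22 28 31 27 19 12 12 10  9 11  8  9  9]
 [10 12 10 10 10 10 11 19 27 32 31 35 44 49 45 29 17 13  9 11  8 10  9  9]
 [10 10 12 10 10  9 14 26 40 48 44 49 56 61 57 42 24 13  9 10  9  9 10  9]
 [10 10 11 10 12 11 18 35 48 56 62 57 60 61 58 46 33 16 11 10  8 10  9  9]
 [11  9 10 10 10 11 21 38 54 56 60 59 60 62 62 51 35 17 11  8  9  9 12  7]
 [10 10 12 13  9 12 19 37 54 59 61 65 60 62 58 53 34 16  9  9  9  7  9  8]
 [11 10 13 11 10 10 14 30 43 54 63 62 61 57 50 49 28 14  8  8 10  9  9  9]
 [11 11  9 10 11 11 13 19 34 45 53 57 53 53 45 30 17 10  8 11  8 10 10  9]
 [11 12 10 10  9 10 11 11 18 28 35 38 36 32 25 16 12 10  8  9  9  9  8  9]
 [13  8 11 11  9  9  9 10 11 13 16 19 19 
[... 2639 characters left out ...]
59 58 63 61 49]
 [10 20 73 83 81 84 84 79 77 78 83 80 77 83 79 84 79 78 81 81 78 79 76 77 76 80 77 78 71 61 58 59 65 59 59 68 50]
 [10 20 73 84 82 84 79 69 70 77 75 70 70 76 78 78 73 69 73 77 65 71 69 77 65 66 70 71 65 60 60 64 60 63 64 61 50]
 [ 9 18 70 67 67 61 55 52 52 53 54 53 50 50 53 52 51 44 35 28 33 45 49 48 48 47 50 51 54 51 50 49 51 50 49 51 42]
 [10 17 40 21 19 16 14 15 15 14 14 12 16 14 14 15 15 13 10 11 10 12 14 13 12 11 12 11 10 12 11 12 11 13 12 11 13]
 [ 8 16 30 12 10 10 11 11 11 11 12 11 11 11 10 10 11 10  9 11 10 11 10 10 11 10  9 10  9  9  8  9 10  8  8  8  8]
 [ 8 15 29 11  9 10 11 11 12 12 10 11 11 12 11 11  9 10  9 11 10 10 13 10 11 10  8  9  9  8 10  7  9  8  8  8  8]]
```

Run:
```python
from h import *
import pickle,cv2
m=pickle.load(open('w5.pkl','rb'));M=m['camera_from_world'];C=-M[:3,:3].T@M[:3,3]
def ray(u,v,z):
    d=M[:3,:3].T@np.array([(u-m['cx'])/m['fx'],-(v-m['cy'])/m['fy'],-1]);return C+d*(z-C[2])/d[2]
y=np.radians(16.8);ex=np.array([np.cos(y),np.sin(y)]);ey=np.array([-ex[1],ex[0]])
a=cv2.imread('pics/w5.png').astype(int)[...,1]
# dark blob centroids (both holes)
e=np.array([.5169,-.156])
def cen(r0,r1,c0,c1):
    p=a[r0:r1,c0:c1];w=np.clip(90-p,0,None);V,U=np.mgrid[r0:r1,c0:c1];return (U*w).sum()/w.sum(),(V*w).sum()/w.sum()
h1=cen(179,192,276,291);print('hole px',h1)
print('far hole pred',proj(m,[*(e+.034*ex),.0675]))
for zb in(.066,.0675,.069):
    q=ray(*h1,zb)[:2]+.034*ex-e;print('blade centre rel TCP (x,y)',zb,q@ex*1e3,q@ey*1e3)
# pin disc: top edge pixel
pe=ray(282.2,167.7,.036)[:2];q=pe+(.034+.0053)*ex;print('box from disc',q,'rel TCP',(q-e)@ex*1e3,(q-e)@ey*1e3)
for b in(([.51543,-.1543]),([.51554,-.1549]),([.51585,-.1556])):print('scene box rel TCP',(b-e)@ex*1e3,(b-e)@ey*1e3)
# same on w4
m=pickle.load(open('w4.pkl','rb'));M=m['camera_from_world'];C=-M[:3,:3].T@M[:3,3]
q=ray(280.8,163.3,.036)[:2]+.0393*ex;print('w4 box',q, 'disc centre',ray(280.8,169.3,.036)[:2]+.034*ex,ray(280.5,157,.036)[:2])
h=ray(283.6,185.4,.0985)[:2]+.034*ex;print('w4 blade',h)
```

```text
hole px (np.float64(283.6804078014184), np.float64(185.99734042553192))
far hole pred [[283.51567441 272.47031338]]
blade centre rel TCP (x,y) 0.066 0.5765550961632482 0.04014503315879891
blade centre rel TCP (x,y) 0.0675 0.19504764620261286 0.03966635602972329
blade centre rel TCP (x,y) 0.069 -0.18645980375790014 0.039187678900668724
box from disc [ 0.51607568 -0.15742515] rel TCP -1.201050560965683 -1.1260720932693564
scene box rel TCP -0.9159056065665077 2.052319887312886
scene box rel TCP -0.9840195400047224 1.4461346911297537
scene box rel TCP -0.8895727536308743 0.6864111858045318
w4 box [ 0.51635887 -0.15715752] disc centre [ 0.51639523 -0.15716457] [ 0.47351807 -0.17034739]
w4 blade [ 0.51477555 -0.15511228]
```

carry_out(linear=[[-0.04, -0.07, -0.2], [0, 0, -0.2], [0, 0, -0.2], [0, 0, -0.1], [0, 0, 0], [0, 0, 0], [0, 0, 0]], rotation=[[0, 0, 0], [0, 0, 0], [0, 0, 0], [0, 0, 0], [0, 0, 0], [0, 0, 0], [0, 0, 0]], grip=[1, 1, 1, 1, 1, 1, 1])

```text
time: 13.5
ee_pos: [0.516, -0.1574, 0.1159]
tcp_rot: [-180.0, 0.1, -163.2]
wrist_force: [-0.0, -0.2, -0.9]
opening: 0.0342
grasp_force: 45.1
```

Run:
```python
from h import *
from workcell import bot
import cv2,pickle
np.set_printoptions(linewidth=250)
o=bot.get_obs();e=o['ee_pos'];print(e,o['wrist_force'])
m=bot.camera_model('wrist');a=bot.camera('wrist');pickle.dump(m,open('w6.pkl','wb'));cv2.imwrite('pics/w6.png',a)
a=a.astype(int);s=a[...,2]-a[...,0]
y=np.radians(16.8);ex=np.array([np.cos(y),np.sin(y)])
for k in(-1,1):
    u,v=proj(m,[*(e[:2]+k*.034*ex),e[2]-.0625])[0];print('hole',k,u,v)
    print('pin top pred at hole axis',proj(m,[*(e[:2]+k*.034*ex),.046])[0],proj(m,[*(e[:2]+k*.034*ex),.036])[0])
    r,c=int(v)-9,int(u)-11
    print('origin',r,c);print(s[r:r+19,c:c+23]);print(a[r:r+19,c:c+23,1])
```

```text
[ 0.51603804 -0.15737165  0.11591128] [-0.0482507  -0.15839243 -0.91677215]
hole -1 283.5945640444016 185.73375945670108
pin top pred at hole axis [283.59613688 183.16806874] [283.5980996  179.96637762]
origin 176 272
[[10 10 12 11 11 10 10 10 11  9 10 10 10 11 11 11 10 10 11 11 10 10 11]
 [11 11 11 11 10 10 10 11 11 11 11  9 12 11 12 11 12 10 10 10 10 10 10]
 [11 12 12 12 10 10  9 10 11 10 10 11 12 13 11 11 10 11 10 11 10 10 11]
 [10 12 11 12 11 11 11 10 10 12 10  8 10 12  9 10 10  9 11  9 10  9  9]
 [10 12 11 11 12 10  9 10  9 11  9  9  9  9 10  8  9 10 12  9  8 10 11]
 [11 11 10 12 10 11 11 11 10  7 10  9 10  8  9  8  9  9  9  9  9  9  7]
 [11 10 10 11 11  9  9  8  8  9 11  9  9  7  8  8  7 11 10 10 10  7  8]
 [ 9 12  8 10 10 11  8  8  8  9 10 11 10  9  9 10 10  9 10 10 10  9  9]
 [ 9 10 11 12 10  9  8  9  9  9  9 10 10 10  9  8  9  9  7  8  8  9  9]
 [12 10 10 11 10 10 10  9 10 11  9 10  9  8  9 10 10  8  7  9  9  9 10]
 [11 10 11 11  8 10  9 13 14 13 11 11 10 13 15 20 16 10  8  9 10  9 10]
 [11 11 10 11 11 10 11 18 22 24 20 19 20 24 26 26 20 11 10 10  9  8  8]
 [11 10 11 11 11  
[... 4908 characters left out ...]
8  87 113 140 160 167 169 170 171]
 [160 168 167 167 167 165 158 144 127 109  90  78  80  90  93 102 125 150 164 170 170 171 170]
 [168 168 168 167 167 168 165 160 146 133 113 100 103 113 120 128 142 159 168 170 169 170 170]
 [168 167 169 166 167 169 169 167 161 150 140 132 132 141 145 149 157 164 167 170 168 170 171]
 [170 168 168 167 167 169 170 171 169 164 157 154 154 154 159 165 166 168 169 171 169 168 170]
 [169 167 166 167 166 169 171 171 172 169 166 165 163 163 164 165 168 168 169 170 169 168 170]
 [169 168 167 166 167 168 169 172 171 171 168 166 167 165 166 167 169 168 168 169 169 169 169]
 [170 168 168 168 166 168 168 172 172 169 169 168 165 165 167 167 168 168 169 170 168 169 170]]
```

Through the holes, both pin tops lie within about 0.4 mm of the hole axes. I lower gently.

carry_out(linear=[[0.005, -0.015, -0.1], [0, 0, -0.1], [0, 0, -0.1], [0, 0, -0.1], [0, 0, -0.1], [0, 0, 0], [0, 0, 0]], rotation=[[0, 0, 0], [0, 0, 0], [0, 0, 0], [0, 0, 0], [0, 0, 0], [0, 0, 0], [0, 0, 0]], grip=[1, 1, 1, 1, 1, 1, 1])

```text
time: 14.25
ee_pos: [0.516, -0.1577, 0.1057]
tcp_rot: [-180.0, 0.0, -163.2]
wrist_force: [0.1, -0.2, -0.9]
opening: 0.0344
grasp_force: 45.1
```

carry_out(linear=[[0, 0, -0.05], [0, 0, -0.05], [0, 0, 0]], rotation=[[0, 0, 0], [0, 0, 0], [0, 0, 0]], grip=[1, 1, 1])

```text
time: 14.55
ee_pos: [0.5161, -0.1577, 0.1038]
tcp_rot: [-180.0, 0.1, -163.2]
wrist_force: [-0.1, -1.1, -1.7]
opening: 0.0342
grasp_force: 45.2
```

carry_out(linear=[[0, 0, -0.04], [0, 0, -0.03], [0, 0, 0]], rotation=[[0, 0, 0], [0, 0, 0], [0, 0, 0]], grip=[1, 1, 1])

```text
time: 14.85
ee_pos: [0.5163, -0.1577, 0.1037]
tcp_rot: [-180.0, 0.1, -163.2]
wrist_force: [-2.9, 0.0, 9.2]
opening: 0.0339
grasp_force: 46.3
```

carry_out(linear=[[0, 0, 0.035], [0, 0, 0], [0, 0, 0], [0, 0, 0], [0, 0, 0], [0, 0, 0]], rotation=[[0, 0, 0], [0, 0, 0], [0, 0, 0], [0, 0, 0], [0, 0, 0], [0, 0, 0]], grip=[1, 0.3, 0.2, 0.08, 0.08, 0.08])

```text
time: 15.45
ee_pos: [0.516, -0.1576, 0.1027]
tcp_rot: [180.0, 0.0, -163.2]
wrist_force: [0.7, -0.6, -0.6]
opening: 0.039
grasp_force: 4.1
```

Run:
```python
from h import *
from workcell import bot
import cv2,pickle
np.set_printoptions(linewidth=250)
o=bot.get_obs();e=o['ee_pos'];print(e,o['wrist_force'],o['opening'])
m=bot.camera_model('wrist');a=bot.camera('wrist');pickle.dump(m,open('w7.pkl','wb'));cv2.imwrite('pics/w7.png',a)
a=a.astype(int);s=a[...,2]-a[...,0]
y=np.radians(16.8);ex=np.array([np.cos(y),np.sin(y)]);ey=np.array([-ex[1],ex[0]]);b=np.array([.5160,-.1576])
for k in(-1,1):
    c0=b+k*.034*ex
    print('hole pred',proj(m,[*c0,.040])[0],'pin top',proj(m,[*c0,.046])[0])
for sx,sy in((-1,-1),(-1,1)): print('corner pred (flush)',proj(m,[*(b+sx*.045*ex+sy*.024*ey),.040])[0])
u=int(proj(m,[*(b-.034*ex),.04])[0][0]);v=int(proj(m,[*(b-.034*ex),.04])[0][1])
print(v-9,u-11);print(a[v-9:v+9,u-11:u+12,1])
v=int(proj(m,[*(b+.034*ex),.04])[0][1]);print(v-9,u-11);print(a[v-9:v+9,u-11:u+12,1])
v=int(proj(m,[*(b-.045*ex),.04])[0][1]);print('edge rows',v-6,s[v-6:v+7,[262,270,300,308]].tolist())
```

```text
[ 0.51596932 -0.1576298   0.10267911] [ 0.69097814 -0.64371249 -0.56709299] 0.03899686580206855
hole pred [283.57443214 185.84883837] pin top [283.57636412 188.05472841]
hole pred [283.47037269 272.56205937] pin top [283.46941563 276.79300444]
corner pred (flush) [248.09974022 169.98682394]
corner pred (flush) [319.08270439 170.06523238]
176 272
[[128 127 128 126 128 127 127 129 128 126 127 127 127 128 128 130 128 127 125 126 125 119 112]
 [127 128 128 129 128 126 128 126 126 128 127 126 127 129 129 128 128 125 126 126 125 120 111]
 [129 128 128 129 129 129 128 129 129 125 127 127 127 127 129 130 128 125 124 126 125 120 108]
 [128 129 129 128 128 128 127 128 127 125 123 122 123 124 127 128 127 125 125 127 124 113 106]
 [128 129 128 129 128 126 126 125 119 117 113 109 111 116 120 122 123 126 125 125 119 110 102]
 [128 127 129 130 127 123 124 116 109 104  96  94  95 101 109 114 119 121 121 120 117 106 100]
 [128 129 128 128 128 123 118 107  96  88  82  81  79  85  93 101 108 113 110 111 109 103 101]
 [127 128 129 127 126 118 107 100  86  79  76  76  76  76  77  88  98  99 100 101 100 1
[... 2217 characters left out ...]
68 170 166 157 137 117 112 128 140 136 122 113 121 136 154 165 169 168 170 172]
 [172 169 169 167 170 167 163 152 134 130 144 155 151 137 129 137 151 162 168 170 168 171 172]
 [170 170 169 167 168 170 168 165 154 147 156 161 157 148 146 154 161 167 171 171 170 172 171]
 [171 169 169 168 167 170 172 172 166 162 162 164 162 157 159 164 167 169 170 170 171 170 171]
 [171 170 168 168 168 170 173 172 170 167 167 167 166 164 165 168 168 170 170 170 170 171 171]]
edge rows 164 [[75, 69, 71, 57], [77, 75, 77, 61], [77, 76, 74, 57], [77, 74, 74, 61], [75, 75, 62, 57], [60, 55, 48, 44], [29, 27, 25, 21], [15, 13, 11, 11], [11, 10, 8, 10], [11, 12, 9, 9], [9, 10, 9, 10], [12, 10, 9, 8], [11, 10, 9, 9]]
```

The blade is flush: both pin tops and the plate edge appear within about 1 px of where they are predicted. I lift the open tongs straight off.

carry_out(linear=[[0, 0, 0.1], [0, 0, 0.2], [0, 0, 0.3], [0, 0, 0.5], [0, 0, 0.6], [0, 0, 0.6], [0, 0, 0.6], [0, 0, 0.3], [0, 0, 0]], rotation=[[0, 0, 0], [0, 0, 0], [0, 0, 0], [0, 0, 0], [0, 0, 0], [0, 0, 0], [0, 0, 0], [0, 0, 0], [0, 0, 0]], grip=[0.08, 0.08, 0.08, 0.08, 0.08, 0.08, 0.08, 0.08, 0.08])

```text
time: 16.4
ee_pos: [0.5166, -0.1578, 0.1683]
tcp_rot: [-179.9, 0.1, -163.2]
wrist_force: [-0.5, 0.4, -1.0]
opening: 0.0395
grasp_force: 4.1
```

Run:
```python
from h import *
from workcell import bot
import cv2,pickle
np.set_printoptions(linewidth=250)
o=bot.get_obs();print(o['ee_pos'],o['wrist_force'])
m=bot.camera_model('wrist');a=bot.camera('wrist');cv2.imwrite('pics/w8.png',a)
a=a.astype(int);s=a[...,2]-a[...,0]
y=np.radians(16.8);ex=np.array([np.cos(y),np.sin(y)]);ey=np.array([-ex[1],ex[0]]);b=np.array([.5160,-.1576])
for z in(.04,.044):print('edge rows flush',[proj(m,[*(b+k*.045*ex),z])[0].round(1) for k in(-1,1)],'sides',[proj(m,[*(b-.03*ex+k*.024*ey),z])[0].round(1) for k in(-1,1)])
r=proj(m,[*(b-.045*ex),.04])[0];c=int(r[0]);r=int(r[1])
print('near edge R-B rows',r-6);print(s[r-6:r+6,c-20:c+21:8])
r=int(proj(m,[*(b+.045*ex),.04])[0][1]);print('far edge rows',r-8);print(s[r-8:r+8,c-16:c+17:8])
```

```text
[ 0.51655114 -0.15779466  0.16832953] [-0.48262831  0.40338991 -1.0423436 ]
edge rows flush [array([284.1, 154.7]), array([284. , 246.7])] sides [array([257.5, 171.4]), array([310.7, 171.5])]
edge rows flush [array([284.1, 155.4]), array([284. , 248.5])] sides [array([257.1, 172.3]), array([311.1, 172.4])]
near edge R-B rows 148
[[48 45 46 43 45 49]
 [55 57 61 58 59 60]
 [67 67 68 73 68 72]
 [75 74 70 77 77 71]
 [73 74 76 75 76 71]
 [77 71 71 72 72 64]
 [56 57 53 56 53 49]
 [29 25 25 29 27 23]
 [13 14 12 15 13 11]
 [12  9 10 12  9  8]
 [11 11 11 10 10  9]
 [10 10  9 11 11  8]]
far edge rows 238
[[ 7 13 10 14  7]
 [ 4 13 12 12  5]
 [ 6 13 12 13  4]
 [ 5 13 13 13  5]
 [ 5 12 13 13  6]
 [ 5 13 12 12  5]
 [ 7 14 13 14  6]
 [ 6 13 13 14  6]
 [ 7 18 19 17  5]
 [ 7 33 33 33  6]
 [ 5 51 52 51  5]
 [ 3 42 42 42  4]
 [ 3 20 21 22  5]
 [ 5 14 13 13  6]
 [ 6 11 12 11  6]
 [ 7 11 11 11  5]]
```

The blade's near and far edges match the flush prediction within 0.2 px. Next I return the tongs.

carry_out(linear=[[0, 0.4, 0.1], [0, 0.8, 0.1], [0.02, 1, 0.1], [0.02, 1, 0], [0.02, 1, 0], [0.02, 1, 0], [0.02, 1, 0], [0.02, 1, 0], [0.02, 1, 0], [0.02, 1, 0], [0.02, 1, 0], [0.02, 1, 0]], rotation=[[0, 0, 0], [0, 0, -0.07], [0, 0, -0.07], [0, 0, -0.07], [0, 0, -0.07], [0, 0, -0.07], [0, 0, -0.07], [0, 0, -0.07], [0, 0, -0.07], [0, 0, -0.07], [0, 0, -0.07], [0, 0, -0.07]], grip=[0.08, 0.08, 0.08, 0.08, 0.08, 0.08, 0.08, 0.08, 0.08, 0.08, 0.08, 0.08])

```text
time: 17.65
ee_pos: [0.5195, 0.0676, 0.1725]
tcp_rot: [180.0, -0.0, -169.4]
wrist_force: [-0.2, 0.1, -0.6]
opening: 0.0397
grasp_force: 4.1
```

carry_out(linear=[[0.02, 1, 0], [0.02, 1, 0], [0.02, 1, 0], [0.02, 1, 0], [0.02, 1, 0], [0.02, 1, 0], [0.02, 1, 0], [0.02, 1, 0], [0.02, 0.8, 0], [0.02, 0.7, 0], [0, 0.4, 0], [0, 0, 0]], rotation=[[0, 0, -0.07], [0, 0, -0.07], [0, 0, -0.07], [0, 0, -0.07], [0, 0, -0.07], [0, 0, -0.07], [0, 0, -0.07], [0, 0, -0.07], [0, 0, -0.03], [0, 0, 0], [0, 0, 0], [0, 0, 0]], grip=[0.08, 0.08, 0.08, 0.08, 0.08, 0.08, 0.08, 0.08, 0.08, 0.08, 0.08, 0.08])

```text
time: 18.85
ee_pos: [0.5239, 0.2651, 0.1728]
tcp_rot: [-180.0, 0.0, -174.0]
wrist_force: [1.0, 0.8, -0.2]
opening: 0.0393
grasp_force: 4.1
```

carry_out(linear=[[-0.06, 0.3, 0], [0, 0.3, 0], [0, 0.25, -0.3], [0, 0, -0.6], [0, 0, -0.6], [0, 0, -0.3], [0, 0, -0.1], [0, 0, 0], [0, 0, 0]], rotation=[[0, 0, 0], [0, 0, 0], [0, 0, 0], [0, 0, 0], [0, 0, 0], [0, 0, 0], [0, 0, 0], [0, 0, 0], [0, 0, 0]], grip=[0.08, 0.08, 0.08, 0.08, 0.08, 0.08, 0.08, 0.08, 0.08])

```text
time: 19.75
ee_pos: [0.523, 0.2813, 0.1355]
tcp_rot: [180.0, 0.1, -174.1]
wrist_force: [-0.3, 0.6, -0.6]
opening: 0.0396
grasp_force: 4.1
```

Run:
```python
from h import *
from workcell import bot
import cv2,pickle
np.set_printoptions(linewidth=260)
o=bot.get_obs();e=o['ee_pos'];print(e,o['tcp_rot'])
m=bot.camera_model('wrist');a=bot.camera('wrist');cv2.imwrite('pics/w9.png',a)
a=a.astype(int);s=a[...,2]-a[...,0]
y=np.radians(5.9);b=[*e[:2],y]
for n,q in dict(tipL=(-.006,-.0125,e[2]-.059),tipR=(-.006,.0125,e[2]-.059),wallNear=(-.011,0,.046),wallFar=(.011,0,.046),L=(0,-.025,.046),R=(0,.025,.046),footnear=(-.035,0,.006)).items(): print(n,proj(m,place(b,q))[0].round(1))
r=int(proj(m,place(b,(0,0,.046)))[0][1])
print('rows',r-50,'col 283');print(s[r-50:r+40,283].tolist());print(a[r-50:r+40,283,1].tolist())
for d in(-8,0): print('row',r+d,'cols 220..345');print(s[r+d,220:346].tolist());print(a[r+d,220:346,1].tolist())
```

```text
[0.5230436  0.28132928 0.13547631] [ 1.79996015e+02  7.86676139e-02 -1.74075588e+02]
tipL [266.  225.5]
tipR [301.4 225.5]
wallNear [283.7 205.4]
wallFar [283.7 230.8]
L [252.9 218.3]
R [314.5 218.3]
footnear [283.7 166.3]
rows 168 col 283
[57, 61, 60, 62, 59, 62, 58, 56, 60, 59, 55, 58, 61, 61, 55, 60, 54, 52, 50, 50, 41, 31, 36, 35, 37, 33, 40, 39, 38, 38, 46, 50, 55, 60, 63, 61, 58, 59, 57, 59, 63, 64, 61, 55, 62, 57, 53, 50, 41, 38, 38, 37, 35, 38, 42, 39, 40, 33, 39, 37, 38, 46, 37, 47, 51, 61, 56, 55, 30, 20, 14, 13, 12, 11, 11, 11, 11, 12, 10, 11, 11, 11, 11, 10, 11, 10, 10, 11, 11, 10]
[49, 52, 55, 49, 49, 47, 50, 51, 54, 53, 53, 52, 50, 50, 53, 49, 53, 50, 44, 37, 31, 32, 31, 28, 27, 33, 30, 36, 31, 35, 39, 47, 50, 52, 51, 48, 49, 50, 50, 53, 53, 50, 52, 52, 52, 52, 50, 40, 35, 31, 30, 30, 32, 29, 34, 29, 33, 32, 34, 33, 30, 32, 37, 41, 52, 49, 55, 60, 96, 143, 175, 186, 190, 189, 188, 191, 188, 189, 189, 189, 188, 187, 186, 186, 186, 184, 184, 186, 184, 184]
row 210 cols 220..345
[10, 9, 10, 9, 10, 8, 7, 6, 8, 8, 8, 10, 9, 7, 9, 10, 8, 9, 6, 7, 9, 13, 29, 47, 60, 58, 60, 57
[... 1289 characters left out ...]
, 38, 32, 37, 36, 37, 35, 34, 35, 42, 48, 55, 60, 59, 60, 56, 73, 88, 102, 108, 104, 84, 39, 17, 12, 11, 10, 11, 11, 12, 13, 14, 13, 13, 13, 12, 13, 13, 12]
[132, 131, 132, 132, 131, 125, 115, 105, 105, 103, 105, 106, 105, 105, 108, 106, 105, 106, 106, 105, 103, 99, 79, 59, 53, 50, 51, 49, 49, 46, 53, 53, 53, 50, 46, 34, 34, 28, 26, 28, 30, 34, 28, 30, 33, 27, 30, 30, 29, 29, 33, 31, 35, 27, 29, 29, 29, 29, 30, 33, 29, 31, 28, 30, 31, 36, 35, 31, 33, 31, 28, 32, 34, 36, 30, 29, 32, 35, 27, 32, 31, 32, 30, 36, 31, 27, 33, 33, 28, 35, 33, 35, 31, 31, 29, 32, 32, 38, 44, 46, 49, 51, 50, 58, 79, 94, 98, 98, 105, 135, 167, 181, 183, 185, 185, 186, 186, 186, 186, 186, 186, 186, 186, 184, 184, 185]
```

The pocket is centred in x. In y it sits 1.5 mm to the +y side, so I correct that and lower the tongs.

carry_out(linear=[[-0.01, 0.08, -0.2], [0, 0, -0.4], [0, 0, -0.4], [0, 0, -0.5], [0, 0, -0.5], [0, 0, -0.5], [0, 0, -0.4], [0, 0, -0.3], [0, 0, 0], [0, 0, 0]], rotation=[[0, 0, 0], [0, 0, 0], [0, 0, 0], [0, 0, 0], [0, 0, 0], [0, 0, 0], [0, 0, 0], [0, 0, 0], [0, 0, 0], [0, 0, 0]], grip=[0.08, 0.08, 0.08, 0.08, 0.08, 0.08, 0.08, 0.08, 0.08, 0.08])

```text
time: 20.8
ee_pos: [0.5228, 0.283, 0.0713]
tcp_rot: [-180.0, 0.1, -174.1]
wrist_force: [-1.2, -0.1, -0.8]
opening: 0.0393
grasp_force: 4.1
```

carry_out(linear=[[0, 0, -0.1], [0, 0, -0.1], [0, 0, -0.06], [0, 0, 0], [0, 0, 0]], rotation=[[0, 0, 0], [0, 0, 0], [0, 0, 0], [0, 0, 0], [0, 0, 0]], grip=[0.08, 0.08, 0.08, 0.08, 0.08])

```text
time: 21.3
ee_pos: [0.5227, 0.283, 0.0659]
tcp_rot: [-180.0, 0.0, -174.1]
wrist_force: [0.1, 0.1, -0.8]
opening: 0.0396
grasp_force: 4.1
```

carry_out(linear=[[0, 0, -0.03], [0, 0, 0], [0, 0, 0], [0, 0, 0], [0, 0, 0], [0, 0, 0], [0, 0, 0], [0, 0, 0]], rotation=[[0, 0, 0], [0, 0, 0], [0, 0, 0], [0, 0, 0], [0, 0, 0], [0, 0, 0], [0, 0, 0], [0, 0, 0]], grip=[0.08, 0.04, 0, -0.1, -0.4, -1, -1, -1])

```text
time: 22.1
ee_pos: [0.5227, 0.2829, 0.0653]
tcp_rot: [-180.0, 0.0, -174.1]
wrist_force: [0.4, 0.1, -0.4]
opening: 0.0855
grasp_force: 0.0
```

carry_out(linear=[[0, 0, 0.2], [0, 0, 0.4], [0, 0, 0.7], [0, 0, 0.9], [0, 0, 0.9], [0, 0, 0.9], [0, 0, 0.9], [0, 0, 0.8], [0, 0, 0], [0, 0, 0]], rotation=[[0, 0, 0], [0, 0, 0], [0, 0, 0], [0, 0, 0], [0, 0, 0], [0, 0, 0], [0, 0, 0], [0, 0, 0], [0, 0, 0], [0, 0, 0]], grip=[-1, -1, -1, -1, -1, -1, -1, -1, -1, -1])

```text
time: 23.1
ee_pos: [0.5229, 0.2831, 0.1798]
tcp_rot: [180.0, 0.1, -174.1]
wrist_force: [-0.2, 0.1, -0.2]
opening: 0.0852
grasp_force: 0.0
```

Run:
```python
from h import *
from workcell import bot
import cv2
print(bot.get_obs()['wrist_force'])
s=bot.camera('scene').astype(int);d=bot.camera('side').astype(int)
a=cv2.imread('pics/scene0.png').astype(int);b=cv2.imread('pics/side0.png').astype(int)
ds=np.abs(s-a).sum(2);dd=np.abs(d-b).sum(2)
# tongs neighbourhood vs start
print('scene tongs changed px',(ds[230:290,115:170]>90).sum(),'side',(dd[262:345,238:285]>90).sum())
for n,(r,c) in dict(bowl=((215,245),(145,180)),tape=((258,295),(192,232)),cup=((222,275),(292,345)),bowlb=((188,216),(247,280)),spice=((150,195),(345,378))).items(): print(n,(ds[r[0]:r[1],c[0]:c[1]]>90).sum())
# blade on the box in the scene view: steel vs wood
g=(s[...,2]-s[...,0]);print('box/blade R-B',g[195:225:4,312:364:4])
```

```text
[-0.20737935  0.05202778 -0.16382155]
scene tongs changed px 912 side 1088
bowl 104
tape 797
cup 320
bowlb 87
spice 88
box/blade R-B [[ 12  12  13  11   7  13  13   9  10   8  10  10   5]
 [  7   8  10  12  15  12  12  12  11  15  13  14  10]
 [  9  10  14  15   9  11   3  17  10  12  12   9  12]
 [ 15  58   1   8  11  15   5   8   8   4  11   9  11]
 [  6  33  36  91  -9   7  10  19  11  16  14  15   9]
 [ 45  51  31  42  43 122  -5   9  10  11  14   4  48]
 [  9  84  34  46  36  39  26 140   6   6 121  42  36]
 [ 12  11   3 124  35  30  43  40  34  74  37  27  17]]
```

The blade shows on the box, but the arm's shadow confounds the comparison with the start. I back off and compare again.

carry_out(linear=[[-0.9, 0.7, 0.2], [-0.9, 0.7, 0.2], [-0.9, 0.7, 0.2], [-0.9, 0.7, 0.2], [-0.9, 0.7, 0.2], [-0.9, 0.7, 0.2], [-0.9, 0.7, 0.2], [-0.9, 0.7, 0.2], [-0.9, 0.7, 0.2], [-0.9, 0.7, 0.2], [-0.9, 0.7, 0.2], [0, 0, 0]], rotation=[[0, 0, 0], [0, 0, 0], [0, 0, 0], [0, 0, 0], [0, 0, 0], [0, 0, 0], [0, 0, 0], [0, 0, 0], [0, 0, 0], [0, 0, 0], [0, 0, 0], [0, 0, 0]], grip=[-1, -1, -1, -1, -1, -1, -1, -1, -1, -1, -1, -1])

```text
time: 24.4
ee_pos: [0.3229, 0.438, 0.2229]
tcp_rot: [-180.0, 0.0, -173.9]
wrist_force: [-0.6, 0.0, 0.1]
opening: 0.0848
grasp_force: 0.0
```

Run:
```python
from h import *
from workcell import bot
import cv2
print(bot.get_obs()['ee_pos'])
s=bot.camera('scene').astype(int);d=bot.camera('side').astype(int)
a=cv2.imread('pics/scene0.png').astype(int);b=cv2.imread('pics/side0.png').astype(int)
ds=np.abs(s-a).sum(2);dd=np.abs(d-b).sum(2)
print('scene tongs changed px',(ds[230:290,115:170]>90).sum(),'side',(dd[262:345,238:285]>90).sum())
for n,(r,c) in dict(bowl=((215,245),(145,180)),tape=((258,295),(192,232)),cup=((222,275),(292,345)),bowlb=((188,216),(247,280)),spice=((150,195),(345,378)),rest=((210,270),(232,292))).items(): print(n,(ds[r[0]:r[1],c[0]:c[1]]>90).sum())
```

```text
[0.3229211  0.43802128 0.22289875]
scene tongs changed px 38 side 0
bowl 1
tape 0
cup 0
bowlb 0
spice 0
rest 844
```

The tongs are back in their first place in both views, and the bowls, tape, cup and spice jar are unmoved. I hand in.

```bash
python3 -c "
from workcell import bot
print(bot.job_done())"
```

```text
the job is handed in; nothing more can be done
None
```

I've handed the job in at about 24.5 s of the 58 s limit: the blade is flush on the catch box over both pins, the tongs are released back in their stand, and the loose items are unmoved in the camera images; the judge gave no verdict back.

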